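# Close up the bottle tray's sprung stop

### The arm

A 7-joint arm with a two-finger parallel gripper is mounted at the origin on the work surface. World frame = base frame: x ahead of the robot, y to its left, z up, the work surface at z = 0. Lengths are in m, angles in rad, forces in N, time in s.
With the tool pointing down it reaches from about 0.425 to 0.925 m from the base axis. Payload 6.8 kg.
Tool frame: the origin (TCP) lies on the centre line of the jaws, within the pads' length; the fingertips stand bot.tip_reach ahead of it and the grasp point (between the pads) lies 3 mm ahead of it (bot.tip_reach is the distance from the TCP to the fingertips, in m); z points along the fingers, y is the line along which they close (so a half turn about z gives the same grasp; the last joint's range is limited). The gripper opens to 85 mm and grips with 20 to 120 N. Pads are 22 mm wide; open, the fingers measure 114 mm over their backs; the gripper's body (76 mm by 85 mm) begins 54 mm behind the grasp point. The pads swing forward as they close: fully open they stand 13 mm farther back than shut.
Start: joints at [1.237, 0.477, 0.022, 1.555, -0.011, 1.109, -0.083], TCP at [0.151, -0.658, 0.224] pointing down, gripper open.
Joint ranges: [-2.96, 2.96], [-0.34, 2.1], [-1.41, 1.46], [0.24, 2.44], [-1.37, 4.51], [0.17, 1.92], [-2.96, 2.96]. Speed limits (rad/s): [2.39, 2.39, 3.14, 3.14, 3.14, 3.14, 3.14].

### API

Orientations are given as a unit quaternion [w, x, y, z].
In Python, from station import bot gives the robot as it stands.
- The arm moves only by the tool jog_arm, never from a script. Its argument "deltas" is a list of rows, each a list of 7 numbers: the shift along the world's x, y, z in m, then the turn, a rotation vector about the world's x, y, z in rad, then the opening, from 0 (shut) to 1 (fully open). In form: [[x, y, z, rx, ry, rz, grip], ...]. A call has 1 to 10 rows; each row shifts and turns the commanded pose from where the row before left it; what a row does not reach is not made up. A row lasts 1/10 s, in which the tool goes at most 50 mm and 8.59 degrees, less where a joint would pass 70% of its speed; a pose out of reach is approached as far as the arm can. A call with a gripper value outside its range is refused whole. The fingers move at their own pace and stop on an object; "newtons" is the grip in N (left out, the last holds). Time passes only in rows, so rows that do not move let the fingers close. It gives the time, the measured TCP pose, the force, the opening and the grip force at its end, in the units of the state.
- bot.get_obs(): the state, without advancing time (a new reading comes with each control period).
- bot.read_camera(name): name is "scene" or "top"; returns a dict with "img" (400x640x3 uint8, red, green, blue), "K" (3x3 intrinsics, pixels), "eye" and "attitude" of the camera in the world. Camera axes: x right, y down, z forward; pixel columns grow to the right and rows downward; lengths in m; the calibration is good to about 2 mm. A picture is of the moment at which its call begins. There is no depth.
- bot.hand_in(): hands the job in; it is judged then, once.
The state is a dict: "t": time; "q": joint angles; "joint_vel": joint speeds; "joint_torque": joint torques, N m; "eef_pos": TCP position; "tool_rot": TCP orientation; "contact_force": force on the tool from outside, world axes, zero at the start; "torque": the same for the moment, N m; "gripper_width": opening from 0.0 (shut) to 1.0 (fully open); "grasp_force": force on a finger pad.
Only numpy, scipy, OpenCV 4.12 (cv2) and the standard library are available. Lean on these libraries where they do the work, as an engineer would, in place of code of your own. Each camera call takes 0.05 s, during which the arm holds its last target. There are 200 camera calls.

### The job

The sample bottles stand loose in the metal tray. Squeeze the wire release lever on the tray's stop frame and keep it squeezed while you slide the frame along the tray, until the row of bottles is pushed together against the end block and the frame's sprung pad is pressed in about half way; then let go of the lever there, so that the latch drops fully into a notch and the row stays clamped. Do not crush the bottles, do not force the frame while it is latched, and leave the other things on the table alone.

Things in the scene. Friction and masses are not known exactly. Their poses are not given: they have to be found in the camera images.
- tray: Aluminium bottle tray screwed to the table: a lane 360 mm long (along its y), 51 mm wide inside, between two walls whose tops are 44 mm above the table; floor 8 mm thick. Origin at the centre of its underside; z up. Outside its +x wall stands a row of 14 steel pins 10 mm apart along y: the gaps between the pins are the notches.
- stop_frame: Grey plastic frame straddling the lane near the tray's -y end; slides only along +y of the tray (3 N of rail friction), axes parallel to the tray's; origin mid-lane, level with the tray's underside. Starts latched in its first notch; a notch every 10 mm, 120 mm of travel. Let go between notches, the pad's load may push it back (-y) to the next notch, or the latch stays resting on a pin.
- grip (a point): The frame's handle, pinched along the tray's x: mid-way between the outer faces of the fixed grip plate (-x side, 34 mm wide, top 116 mm above the table) and of the lever's black bar (+x side), 100 mm above the table. The faces are 53 mm apart released, 41 mm with the lever fully squeezed; the plate stays, so the middle then lies 6 mm further to -x. Free all round above 85 mm height.
- lever (a joint): Angle of the wire release lever, rad. Pivot 60 mm above the table, parallel to y; its round bar (28 mm long, 10 mm thick, 100 mm above the table) is squeezed towards the grip plate (-x) against a spring, 8 N at first, 14 N fully in. 0 = released, latch fully in a notch; clear of the pins above 0.22; 0.30 = at its stop. A value between, when let go: the latch rests on a pin.
- latch_pin: Upright steel latch pin, 4 mm thick, at the lower end of the lever; it sits between two of the tray's pins with 2 mm of play along y. Origin on the lever's pivot; moves with the lever.
- bottle_near: White-capped plastic sample bottle, 48 mm across, 76 mm tall, 60 to 120 g, the first of three loose in the lane, facing the frame's sprung pad. The pad (44 mm wide, 40 mm tall) has its face 48 mm to +y of the frame's origin when free and can be pushed in by 18 mm: 1 N at first touch plus 0.45 N per mm, about 5 N half way, 9 N at its stop. Origin at the centre of the bottle's underside.
- bottle_mid: The second bottle of the row, the same. Up to 11 mm of air between neighbours at the start.
- bottle_far: The third bottle, the same, next to the end block with up to 6 mm of air. The end block (wood, 50 x 20 x 60 mm tall) is fixed in the lane towards its +y end; where differs every time and is not measured: its near face is 105 to 155 mm to +y of the tray's origin.
- spare_a: A bottle of the same kind standing on the table beside the tray (+x side). Not part of the job. Origin at the centre of its underside.
- spare_b: Another such bottle on the table on the tray's +x side. Not part of the job.
- marker: Grey marker pen lying on the table on the -x side of the tray, 130 mm long, 16 mm thick. Not part of the job. Origin at its middle, on the table.
- pen: Thin black pen lying on the table, 140 mm long, 10 mm thick. Not part of the job. Origin at its middle, on the table.

How it is judged:
By the outcome, as a careful person would: the job done as asked, in the order asked, and still so for the second after the job is handed in, with the robot touching nothing.
It also fails if it takes over 61 s, if anything falls off the work surface, if the arm or the gripper's body presses on something with over 40 N, if the wrist force passes 120 N, or if a joint passes its speed limit or range.

## Working session

There is one attempt and no reset: what is moved stays moved. The work goes in short steps, Python scripts to look and compute and a tool call to move; the robot and the scene stay as the last step left them, time stands still between calls to the robot, and variables do not carry over. Pictures are saved under pics/ and viewed, at most 10 in all, crops included, and the job is handed in when it is done.

Besides the shell and the picture viewer there is one more tool, called after "Emit:" as a command line: name --pt "numbers of a row" for each row, then --argument value for the rest. jog_arm: Moves the arm, as the interface text tells. Its arguments: {"type":"object","properties":{"deltas":{"type":"array"},"newtons":{"type":"number"}},"required":["deltas"]}

```bash
mkdir -p pics; python3 - <<'E'
from station import bot
import cv2
for n in("scene","top"):
    c=bot.read_camera(n);cv2.imwrite(f"pics/{n}0.png",c["img"][:,:,::-1]);print(n,c["K"].tolist(),c["eye"],c["attitude"])
o=bot.get_obs();print(o,bot.tip_reach)
E
```

```text
scene [[461.96351567266964, 0.0, 320.01333618720815], [0.0, 461.96351567266964, 199.55141939285298], [0.0, 0.0, 1.0]] [ 0.91776197 -0.61173041  1.03056977] [-0.28437325  0.91737312  0.26489354 -0.08596414]
top [[398.66240053634533, 0.0, 320.4810197103228], [0.0, 398.66240053634533, 204.4973683617604], [0.0, 0.0, 1.0]] [ 0.51145701 -0.08185021  0.86683423] [ 0.02946573 -0.69902155  0.71404633 -0.02526806]
{'t': 0.1, 'q': array([ 1.23686546,  0.47774513,  0.02233976,  1.55632808, -0.01152537,
        1.10927273, -0.08311269]), 'joint_vel': array([ 4.01344902e-06, -2.15162568e-03,  1.32062485e-03, -9.74453271e-04,
        3.22822644e-04,  3.73520145e-04,  5.28031617e-04]), 'joint_torque': array([ 4.60948795e-03, -5.97759926e+01,  1.61329519e+00, -2.81955171e+01,
        1.27759823e-02,  4.95761502e-03,  8.65871982e-06]), 'eef_pos': array([ 0.15102448, -0.65734676,  0.22301464]), 'tool_rot': array([-8.00912264e-04,  9.93631560e-01,  1.12675030e-01, -1.38413156e-04]), 'contact_force': array([0.1263267 , 0.61470137, 0.1585074 ]), 'torque': array([-0.0217275 , -0.03239227,  0.02268293]), 'grasp_force': 0.0, 'gripper_width': 1.0002816214963297} 0.022
```

View pics/scene0.png

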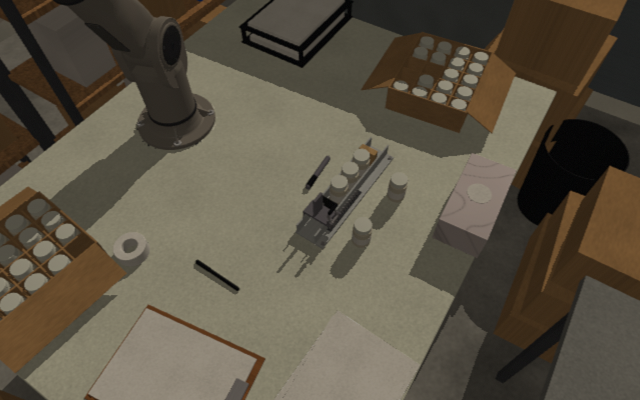

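View pics/top0.png

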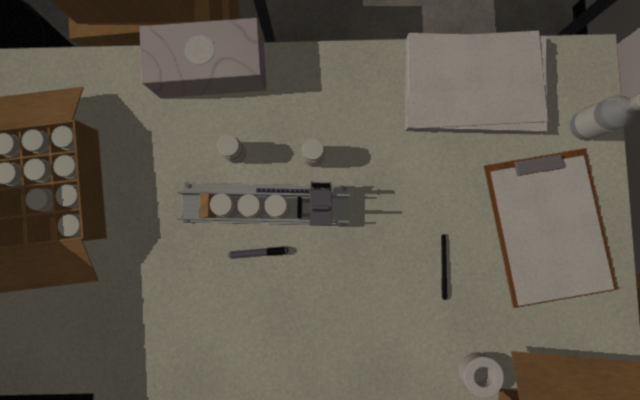

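The top view shows the tray at columns 180–350, row ~205, with the frame at about (321,203), the spares above it and the marker below. I'll zoom in on both views.

```bash
cat > h.py <<'E'
import numpy as np, cv2
from scipy.spatial.transform import Rotation as R
from station import bot
def ray(c,uv,z):
    r=R.from_quat(np.roll(c["attitude"],-1)).as_matrix()
    d=r@np.linalg.solve(c["K"],[uv[0],uv[1],1.]); e=np.array(c["eye"])
    return (e+d*(z-e[2])/d[2]).round(4)
E
python3 - <<'E'
from h import *
a=cv2.imread("pics/top0.png")[170:240,170:360];b=cv2.imread("pics/scene0.png")[130:260,270:420]
f=lambda i,s:cv2.convertScaleAbs(cv2.resize(i,None,fx=s,fy=s,interpolation=cv2.INTER_CUBIC),alpha=1.6)
A=f(a,4);B=f(b,2);o=np.zeros((560,760,3),np.uint8);o[:280,:760]=A;o[290:550,:300]=B
cv2.imwrite("pics/z0.png",o)
c=bot.read_camera("top")
for n,uv,z in [("caps",(275,205.5),.084),("",(248.5,205.5),.084),("",(220.5,205.5),.084),("frame",(321,203),.1)]: print(n,ray(c,uv,z))
E
```

```text
caps [0.5722 0.0118 0.084 ]
 [0.5733 0.0641 0.084 ]
 [0.5745 0.1194 0.084 ]
frame [ 0.5739 -0.079   0.1   ]
```

View pics/z0.png

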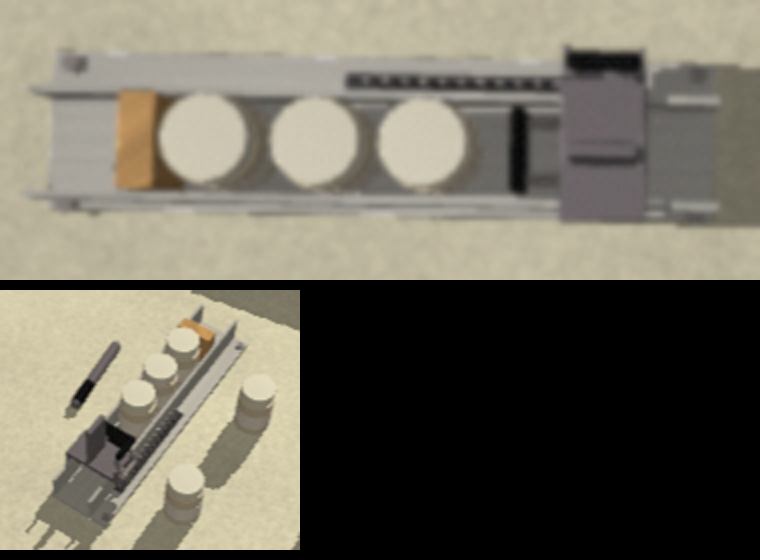

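```bash
python3 - <<'E'
from h import *
c=bot.read_camera("top")
p=lambda u,v,z:ray(c,(170+(u+.5)/4-.5,170+(v+.5)/4-.5),z)
for n,a in dict(wallU_L=(35,91,.044),wallU_R=(715,100,.044),wallL_L=(35,195,.044),wallL_R=(715,206,.044),barTop=(605,50,.1),barBot=(605,72,.1),barL=(567,60,.1),barR=(643,60,.1),plateTopEdge=(605,160,.116),plateTopEdge2=(605,150,.116),plL=(570,155,.116),plR=(638,155,.116),padface=(511,150,.05),block=(157,95,.068),c1=(422,142,.084),c2=(314,141,.084),c3=(204,138,.084)).items(): print(n,p(*a))
E
```

```text
wallU_L [0.607  0.2174 0.044 ]
wallU_R [ 0.5946 -0.1359  0.044 ]
wallL_L [0.5529 0.217  0.044 ]
wallL_R [ 0.5397 -0.1344  0.044 ]
barTop [ 0.6144 -0.0796  0.1   ]
barBot [ 0.6037 -0.0794  0.1   ]
barL [ 0.61   -0.0611  0.1   ]
barR [ 0.6092 -0.0979  0.1   ]
plateTopEdge [ 0.56   -0.0785  0.116 ]
plateTopEdge2 [ 0.5648 -0.0786  0.116 ]
plL [ 0.5628 -0.0621  0.116 ]
plR [ 0.5621 -0.0942  0.116 ]
padface [ 0.5705 -0.0301  0.05  ]
block [0.6008 0.1469 0.068 ]
c1 [0.5729 0.0116 0.084 ]
c2 [0.5746 0.0648 0.084 ]
c3 [0.5772 0.1191 0.084 ]
```

Emit:
jog_arm --pt "0.0215 0.029 0 0 0 0.0655 1" --pt "0.0215 0.029 0 0 0 0.0655 1" --pt "0.0215 0.029 0 0 0 0.0655 1" --pt "0.0215 0.029 0 0 0 0.0655 1" --pt "0.0215 0.029 0 0 0 0.0655 1" --pt "0.0215 0.029 0 0 0 0.0655 1" --pt "0.0215 0.029 0 0 0 0.0655 1" --pt "0.0215 0.029 0 0 0 0.0655 1" --pt "0.0215 0.029 0 0 0 0.0655 1" --pt "0.0215 0.029 0 0 0 0.0655 1" --newtons 30

```text
t: 1.2
eef_pos: [0.3667, -0.3666, 0.2239]
tool_rot: [0.0, 0.904, 0.427, -0.0]
contact_force: [0.9, -0.7, -0.5]
gripper_width: 1.003
grasp_force: 0.0
```

Emit:
jog_arm --pt "0.0215 0.029 0 0 0 0.0655 1" --pt "0.0215 0.029 0 0 0 0.0655 1" --pt "0.0215 0.029 0 0 0 0.0655 1" --pt "0.0215 0.029 0 0 0 0.0655 1" --pt "0.0215 0.029 0 0 0 0.0655 1" --pt "0.0215 0.029 0 0 0 0.0655 1" --pt "0.0215 0.029 0 0 0 0.0655 1" --pt "0.0215 0.029 0 0 0 0.0655 1" --pt "0.0215 0.029 0 0 0 0.0655 1" --pt "0 0 0 0 0 0 1"

```text
t: 2.2
eef_pos: [0.5621, -0.1009, 0.2241]
tool_rot: [-0.001, 0.739, 0.674, 0.002]
contact_force: [-0.8, 0.6, 0.4]
gripper_width: 1.004
grasp_force: 0.0
```

Emit:
jog_arm --pt "0.0194 0.0219 0 0 0 0.056 1" --pt "0 0 -0.02 0 0 0 1" --pt "0 0 -0.025 0 0 0 1" --pt "0 0 -0.02 0 0 0 1" --pt "0 0 0 0 0 0 1" --pt "0 0 0 0 0 0 1"

```text
t: 2.8
eef_pos: [0.5789, -0.0854, 0.1591]
tool_rot: [-0.0, 0.723, 0.691, -0.0]
contact_force: [0.1, 0.4, 0.7]
gripper_width: 1.0
grasp_force: 0.0
```

```bash
python3 - <<'E'
from h import *
f=lambda i,s:cv2.convertScaleAbs(cv2.resize(i[:,:,::-1],None,fx=s,fy=s,interpolation=cv2.INTER_CUBIC),alpha=1.6)
a=bot.read_camera("top")["img"][150:250,180:380];b=bot.read_camera("scene")["img"][130:260,250:410]
o=np.zeros((600,600,3),np.uint8);A=f(a,2.0);B=f(b,2.8);o[:200,:400]=A;o[210:210+B.shape[0],:B.shape[1]]=B
cv2.imwrite("pics/z1.png",o)
E
```

```text
(no output)
```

View pics/z1.png

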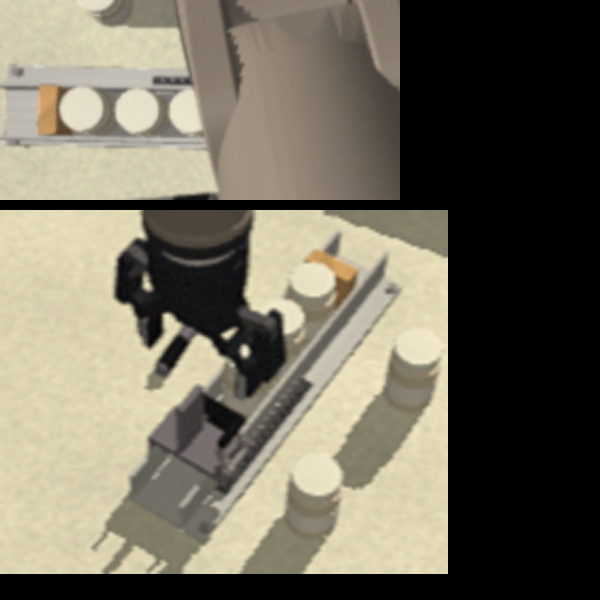

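The gripper hangs over the frame and the handle is clear. I'll trim the pose and descend around the handle.

Emit:
jog_arm --pt "0.0026 0.0064 -0.002 0 0 0.009 1" --pt "0 0 -0.012 0 0 0 1" --pt "0 0 -0.012 0 0 0 1" --pt "0 0 -0.012 0 0 0 1" --pt "0 0 -0.01 0 0 0 1" --pt "0 0 -0.003 0 0 0 1" --pt "0 0 0 0 0 0 1" --pt "0 0 0 0 0 0 1"

```text
t: 3.7
eef_pos: [0.5819, -0.0785, 0.1081]
tool_rot: [0.0, 0.72, 0.694, 0.0]
contact_force: [-0.3, 0.2, -0.3]
gripper_width: 0.997
grasp_force: 0.0
```

```bash
python3 - <<'E'
from h import *
f=lambda i,s:cv2.convertScaleAbs(cv2.resize(i[:,:,::-1],None,fx=s,fy=s,interpolation=cv2.INTER_CUBIC),alpha=1.8)
cv2.imwrite("pics/z2.png",f(bot.read_camera("scene")["img"][165:255,270:390],6))
E
```

```text
(no output)
```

View pics/z2.png

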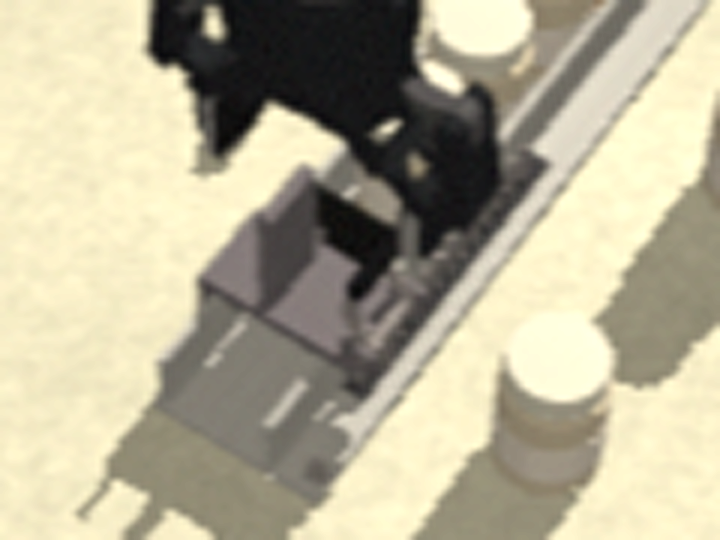

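```bash
cat >> h.py <<'E'
def proj(c,p):
    r=R.from_quat(np.roll(c["attitude"],-1)).as_matrix()
    q=c["K"]@(r.T@(np.array(p)-c["eye"])); return q[:2]/q[2]
E
python3 - <<'E'
from h import *
c=bot.read_camera("scene")
for n,p in dict(plateL=(.562,-.0955,.116),plateR=(.562,-.0615,.116),barnear=(.609,-.093,.1),barfar=(.609,-.065,.1),tipP=(.6244,-.0785,.09),tipM=(.5394,-.0785,.09)).items(): print(n,((proj(c,p)-[270,165]+.5)*6).round())
print(bot.get_obs()["eef_pos"])
E
```

```text
plateL [258. 218.]
plateR [304. 159.]
barnear [361. 288.]
barfar [397. 238.]
tipP [412. 293.]
tipM [236. 201.]
[ 0.58207656 -0.0785977   0.10844227]
```

The projection of my model matches the plate and bar in the image, and the fingers straddle them. Now squeezing.

Emit:
jog_arm --pt "0 0 0 0 0 0 0.75" --pt "0 0 0 0 0 0 0.6" --pt "0 0 0 0 0 0 0.5" --pt "0 0 0 0 0 0 0.4" --pt "0 0 0 0 0 0 0.3" --pt "0 0 0 0 0 0 0.3" --pt "0 0 0 0 0 0 0.3" --pt "0 0 0 0 0 0 0.3" --newtons 30

```text
t: 4.6
eef_pos: [0.5809, -0.0786, 0.1085]
tool_rot: [-0.0, 0.72, 0.694, -0.001]
contact_force: [-4.6, 0.7, 7.7]
gripper_width: 0.301
grasp_force: 3.7
```

```bash
python3 - <<'E'
from h import *
f=lambda i,s:cv2.convertScaleAbs(cv2.resize(i[:,:,::-1],None,fx=s,fy=s,interpolation=cv2.INTER_CUBIC),alpha=1.8)
cv2.imwrite("pics/z3.png",f(bot.read_camera("scene")["img"][165:255,270:390],6))
E
```

```text
(no output)
```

View pics/z3.png

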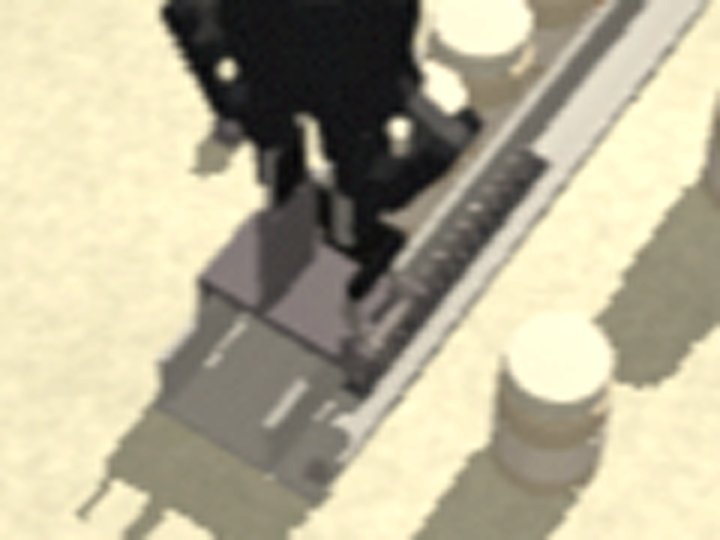

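The pads retract when open, so the +x finger rode over the round bar and is now between the bar and the plate. I'll lift, reopen and go lower.

Emit:
jog_arm --pt "0 0 0.01 0 0 0 0.3" --pt "0 0 0.015 0 0 0 0.3" --pt "0 0 0.01 0 0 0 0.6" --pt "0 0 0 0 0 0 1" --pt "0 0 0 0 0 0 1" --pt "0 0 0 0 0 0 1" --pt "0 0 0 0 0 0 1"

```text
t: 5.35
eef_pos: [0.5812, -0.0786, 0.1424]
tool_rot: [-0.0, 0.72, 0.694, -0.0]
contact_force: [-0.3, -0.7, 0.0]
gripper_width: 1.002
grasp_force: 0.0
```

Emit:
jog_arm --pt "0 0 -0.012 0 0 0 1" --pt "0 0 -0.012 0 0 0 1" --pt "0 0 -0.01 0 0 0 1" --pt "0 0 -0.006 0 0 0 1" --pt "0 0 -0.0015 0 0 0 1" --pt "0 0 0 0 0 0 1" --pt "0 0 0 0 0 0 1"

```text
t: 6.05
eef_pos: [0.582, -0.0785, 0.1018]
tool_rot: [0.0, 0.72, 0.694, 0.0]
contact_force: [0.4, 0.2, -0.2]
gripper_width: 1.004
grasp_force: 0.0
```

Emit:
jog_arm --pt "0 0 0 0 0 0 0.8" --pt "0 0 0 0 0 0 0.7" --pt "0 0 0 0 0 0 0.62" --pt "0 0 0 0 0 0 0.62"

```text
t: 6.45
eef_pos: [0.5817, -0.0786, 0.1016]
tool_rot: [0.0, 0.72, 0.694, 0.0]
contact_force: [-0.4, -0.8, -1.0]
gripper_width: 0.618
grasp_force: 0.0
```

```bash
python3 - <<'E'
from h import *
f=lambda i,s:cv2.convertScaleAbs(cv2.resize(i[:,:,::-1],None,fx=s,fy=s,interpolation=cv2.INTER_CUBIC),alpha=1.8)
cv2.imwrite("pics/z4.png",f(bot.read_camera("scene")["img"][165:255,270:390],6))
E
```

```text
(no output)
```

View pics/z4.png

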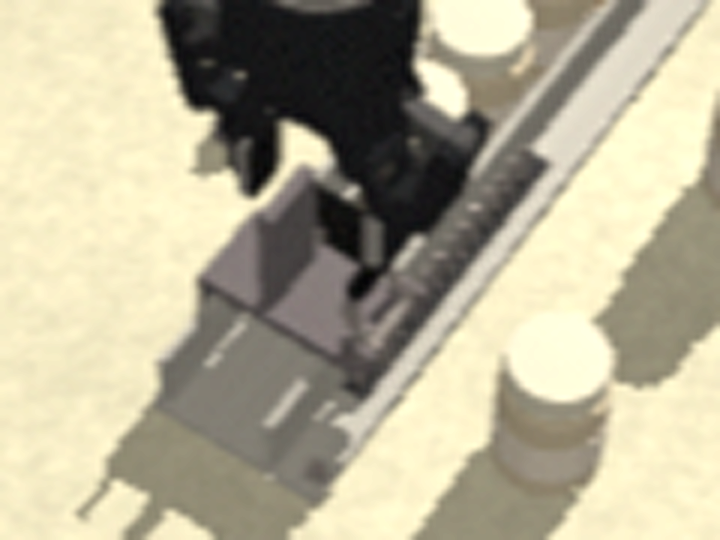

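The image puts the +x fingertip about 15–20 mm above where I assumed, so at this opening the fingers are still over the bar. I'll reopen and descend in small, force-watched steps.

Emit:
jog_arm --pt "0 0 0.01 0 0 0 1" --pt "0 0 0 0 0 0 1" --pt "0 0 0 0 0 0 1" --pt "0 0 -0.01 0 0 0 1" --pt "0 0 -0.004 0 0 0 1" --pt "0 0 -0.004 0 0 0 1" --pt "0 0 0 0 0 0 1" --pt "0 0 0 0 0 0 1"

```text
t: 7.3
eef_pos: [0.5815, -0.0785, 0.0932]
tool_rot: [-0.0, 0.72, 0.694, -0.0]
contact_force: [0.3, -0.1, -0.5]
gripper_width: 0.996
grasp_force: 0.0
```

```bash
python3 - <<'E'
from h import *
f=lambda i,s:cv2.convertScaleAbs(cv2.resize(i[:,:,::-1],None,fx=s,fy=s,interpolation=cv2.INTER_CUBIC),alpha=3)
c=bot.read_camera("scene");I=f(c["img"][165:255,270:390],6)
x,y,z=bot.get_obs()["eef_pos"]
# predicted pad side edges (near side, y-11mm), z tip..TCP, open (13 mm back); red; bar green; plate top blue
P=lambda p:tuple(int(v) for v in ((proj(c,p)-[270,165]+.5)*6))
for s in(-1,1): cv2.line(I,P((x+s*.0425,y-.011,z-.009)),P((x+s*.0425,y-.011,z+.013)),(0,0,255),1)
cv2.line(I,P((.609,-.093,.1)),P((.61,-.065,.1)),(0,255,0),1)
cv2.line(I,P((.562,-.0955,.116)),P((.563,-.0615,.116)),(255,0,0),1)
cv2.imwrite("pics/z5.png",I)
E
```

```text
(no output)
```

View pics/z5.png

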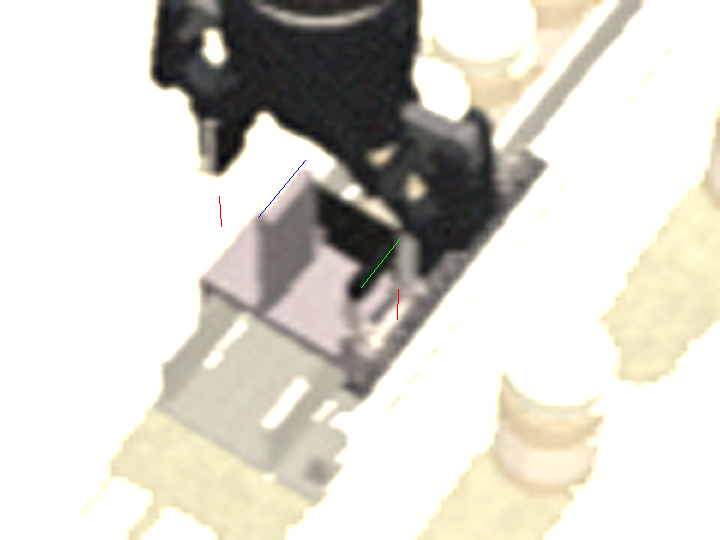

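Emit:
jog_arm --pt "0 0 -0.003 0 0 0 1" --pt "0 0 -0.003 0 0 0 1" --pt "0 0 -0.002 0 0 0 1" --pt "0 0 0 0 0 0 1"

```text
t: 7.75
eef_pos: [0.5813, -0.0786, 0.085]
tool_rot: [-0.0, 0.72, 0.694, -0.0]
contact_force: [0.6, -0.6, 0.8]
gripper_width: 1.002
grasp_force: 0.0
```

Emit:
jog_arm --pt "0 0 -0.002 0 0 0 1" --pt "0 0 -0.002 0 0 0 1" --pt "0 0 0 0 0 0 1"

```text
t: 8.05
eef_pos: [0.5814, -0.0786, 0.0811]
tool_rot: [-0.0, 0.72, 0.694, -0.0]
contact_force: [-0.3, 0.1, -0.8]
gripper_width: 0.999
grasp_force: 0.0
```

Emit:
jog_arm --pt "0 0 0 0 0 0 0.85" --pt "0 0 0 0 0 0 0.75" --pt "0 0 0 0 0 0 0.68" --pt "0 0 0 0 0 0 0.68" --pt "0 0 0 0 0 0 0.68" --newtons 25

```text
t: 8.55
eef_pos: [0.5846, -0.0786, 0.0826]
tool_rot: [0.002, 0.72, 0.694, 0.002]
contact_force: [5.9, -1.0, -0.5]
gripper_width: 0.682
grasp_force: 3.1
```

The bar finger now bears on the lever, with a +x reaction. Closing on.

Emit:
jog_arm --pt "0 0 0 0 0 0 0.6" --pt "0 0 0 0 0 0 0.52" --pt "0 0 0 0 0 0 0.45" --pt "0 0 0 0 0 0 0.4" --pt "0 0 0 0 0 0 0.35" --pt "0 0 0 0 0 0 0.35" --pt "0 0 0 0 0 0 0.35" --newtons 25

```text
t: 9.25
eef_pos: [0.5814, -0.0785, 0.0831]
tool_rot: [0.0, 0.72, 0.694, -0.0]
contact_force: [-6.3, 0.9, 15.4]
gripper_width: 0.474
grasp_force: 25.1
```

```bash
python3 - <<'E'
from h import *
f=lambda i,s:cv2.convertScaleAbs(cv2.resize(i[:,:,::-1],None,fx=s,fy=s,interpolation=cv2.INTER_CUBIC),alpha=2.4)
cv2.imwrite("pics/z6.png",f(bot.read_camera("scene")["img"][165:255,270:390],6))
E
```

```text
(no output)
```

View pics/z6.png

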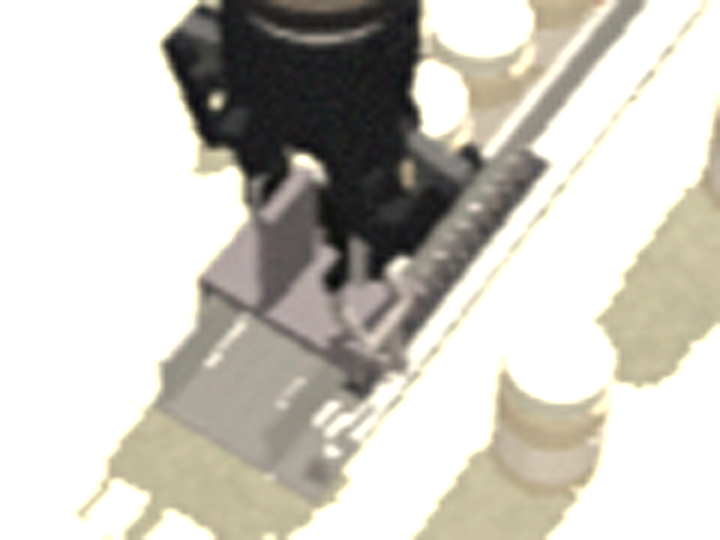

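The opening of 40.3 mm matches a fully squeezed lever, and the latch has visibly swung clear of the pins. I'll relieve the vertical load and start sliding.

Emit:
jog_arm --pt "0 0 0.002 0 0 0 0.35" --pt "0 0 0 0 0 0 0.35" --pt "0.0001 0.003 0 0 0 0 0.35" --pt "0.0001 0.004 0 0 0 0 0.35" --pt "0.0001 0.004 0 0 0 0 0.35" --pt "0.0002 0.004 0 0 0 0 0.35" --pt "0.0001 0.003 0 0 0 0 0.35" --pt "0.0001 0.002 0 0 0 0 0.35" --pt "0 0 0 0 0 0 0.35" --newtons 35

```text
t: 10.2
eef_pos: [0.582, -0.058, 0.0833]
tool_rot: [-0.0, 0.719, 0.695, -0.0]
contact_force: [-4.9, -2.5, 2.0]
gripper_width: 0.466
grasp_force: 39.7
```

Emit:
jog_arm --pt "0.0001 0.003 0 0 0 0 0.35" --pt "0.0001 0.003 0 0 0 0 0.35" --pt "0.0001 0.003 0 0 0 0 0.35" --pt "0.0001 0.002 0 0 0 0 0.35" --pt "0 0 0 0 0 0 0.35" --pt "0 0 0 0 0 0 0.35"

```text
t: 10.8
eef_pos: [0.5825, -0.0475, 0.0833]
tool_rot: [-0.0, 0.72, 0.694, -0.0]
contact_force: [-4.4, -2.4, 2.4]
gripper_width: 0.471
grasp_force: 39.6
```

```bash
python3 - <<'E'
from h import *
f=lambda i,s:cv2.convertScaleAbs(cv2.resize(i[:,:,::-1],None,fx=s,fy=s,interpolation=cv2.INTER_CUBIC),alpha=1.8)
a=bot.read_camera("top")["img"][180:230,170:330];b=bot.read_camera("scene")["img"][135:245,290:400]
o=np.zeros((590,800,3),np.uint8);o[:200,:640]=f(a,4);o[205:205+385,:385]=f(b,3.5)
cv2.imwrite("pics/z7.png",o)
E
```

```text
(no output)
```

View pics/z7.png

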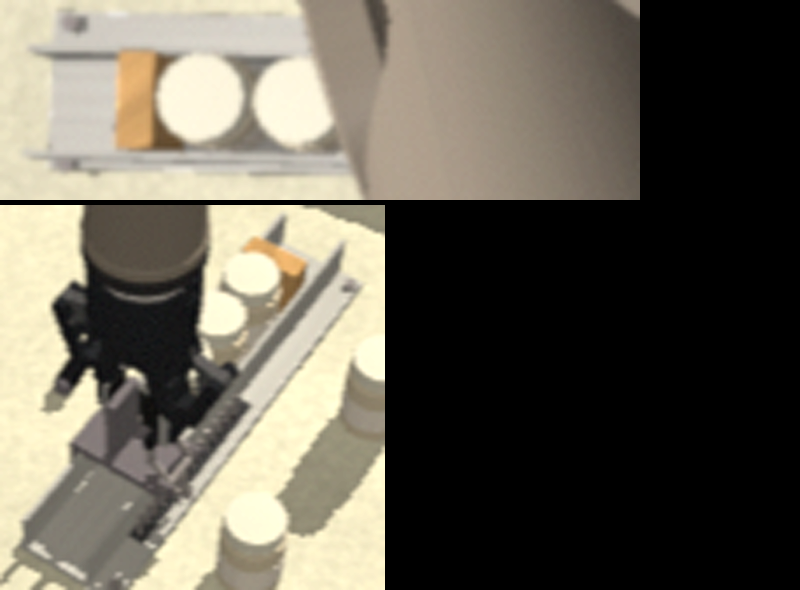

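The middle bottle now touches the far one (caps at columns 200 and ~297), about 2 mm short of the block. I'll continue in small steps, watching the y force.

Emit:
jog_arm --pt "0.0001 0.002 0 0 0 0 0.35" --pt "0 0.001 0 0 0 0 0.35" --pt "0 0 0 0 0 0 0.35" --pt "0 0 0 0 0 0 0.35"

```text
t: 11.3
eef_pos: [0.5826, -0.0449, 0.0833]
tool_rot: [-0.0, 0.72, 0.694, -0.0]
contact_force: [-4.2, -3.3, 2.3]
gripper_width: 0.467
grasp_force: 39.6
```

Emit:
jog_arm --pt "0.0001 0.002 0 0 0 0 0.35" --pt "0 0.001 0 0 0 0 0.35" --pt "0 0 0 0 0 0 0.35" --pt "0 0 0 0 0 0 0.35"

```text
t: 11.7
eef_pos: [0.5827, -0.0422, 0.0833]
tool_rot: [0.0, 0.72, 0.694, -0.0]
contact_force: [-3.5, -4.4, 2.3]
gripper_width: 0.467
grasp_force: 39.6
```

Emit:
jog_arm --pt "0.0001 0.001 0 0 0 0 0.35" --pt "0 0.001 0 0 0 0 0.35" --pt "0 0 0 0 0 0 0.35" --pt "0 0 0 0 0 0 0.35"

```text
t: 12.1
eef_pos: [0.5828, -0.0406, 0.0833]
tool_rot: [0.0, 0.72, 0.694, -0.001]
contact_force: [-4.2, -5.5, 2.6]
gripper_width: 0.466
grasp_force: 39.6
```

Contact came at about 33 mm of travel, so the 40 mm notch gives roughly 7 mm of pad compression, against 17 mm at the next one. Going to about 40.4 mm.

Emit:
jog_arm --pt "0.0001 0.0015 0 0 0 0 0.35" --pt "0 0.0013 0 0 0 0 0.35" --pt "0 0 0 0 0 0 0.35" --pt "0 0 0 0 0 0 0.35"

```text
t: 12.5
eef_pos: [0.5829, -0.0382, 0.0833]
tool_rot: [0.0, 0.72, 0.694, -0.001]
contact_force: [-4.3, -5.9, 2.2]
gripper_width: 0.473
grasp_force: 39.6
```

```bash
cat > m.py <<'E'
from h import *
a=cv2.imread("pics/scene0.png",0);c=bot.read_camera("scene");b=cv2.cvtColor(c["img"],cv2.COLOR_RGB2GRAY)
up=lambda i:cv2.resize(i,None,fx=8,fy=8,interpolation=cv2.INTER_CUBIC)
t=up(a[202:224,297:323]); r=cv2.matchTemplate(up(b[170:240,290:370]),t,cv2.TM_CCOEFF_NORMED)
_,s,_,l=cv2.minMaxLoc(r); d=np.array([290+l[0]/8-297,170+l[1]/8-202])
uv=np.array([305,213.]);z=.06
p=ray(c,uv+d,z)-ray(c,uv,z);print("score",round(s,3),"shift",d,"travel m",p, np.hypot(*p[:2]))
E
python3 m.py
```

```text
score 0.979 shift [  9.25 -10.75] travel m [0.002  0.0396 0.    ] 0.03965047288494804
```

Frame travel measured from the image is 39.7 mm, so nothing slipped. Releasing slowly here.

Emit:
jog_arm --pt "0 0 0 0 0 0 0.52" --pt "0 0 0 0 0 0 0.57" --pt "0 0 0 0 0 0 0.62" --pt "0 0 0 0 0 0 0.67" --pt "0 0 0 0 0 0 0.72" --pt "0 0 0 0 0 0 0.8" --pt "0 0 0 0 0 0 0.9" --pt "0 0 0 0 0 0 1" --pt "0 0 0 0 0 0 1" --pt "0 0 0 0 0 0 1"

```text
t: 13.55
eef_pos: [0.583, -0.0367, 0.0834]
tool_rot: [-0.0, 0.72, 0.694, 0.0]
contact_force: [-0.6, 0.4, -0.1]
gripper_width: 1.002
grasp_force: 0.0
```

```bash
python3 m.py
```

```text
score 0.98 shift [  8.875 -10.25 ] travel m [0.0021 0.0378 0.    ] 0.037858288392371875
```

Emit:
jog_arm --pt "0 0 0.01 0 0 0 1" --pt "0 0 0.02 0 0 0 1" --pt "0 0 0.03 0 0 0 1" --pt "0 0 0.03 0 0 0 1" --pt "0 0 0.03 0 0 0 1" --pt "0 -0.03 0.01 0 0 0 1" --pt "0 -0.04 0 0 0 0 1" --pt "0 -0.04 0 0 0 0 1" --pt "0 -0.04 0 0 0 0 1" --pt "0 -0.04 0 0 0 0 1"

```text
t: 14.6
eef_pos: [0.583, -0.2284, 0.2145]
tool_rot: [0.0, 0.719, 0.695, 0.0]
contact_force: [1.1, -0.0, 1.0]
gripper_width: 1.003
grasp_force: 0.0
```

Emit:
jog_arm --pt "0 -0.04 0 0 0 0 1" --pt "0 -0.04 0 0 0 0 1" --pt "0 -0.04 0 0 0 0 1" --pt "0 -0.04 0 0 0 0 1" --pt "0 -0.03 0 0 0 0 1" --pt "0 0 0 0 0 0 1"

```text
t: 15.2
eef_pos: [0.5808, -0.4233, 0.2134]
tool_rot: [0.001, 0.722, 0.692, -0.001]
contact_force: [-1.3, -0.2, -0.5]
gripper_width: 1.003
grasp_force: 0.0
```

```bash
python3 m.py; python3 - <<'E'
from h import *
a=cv2.imread("pics/top0.png",0);c=bot.read_camera("top");b=cv2.cvtColor(c["img"],cv2.COLOR_RGB2GRAY)
up=lambda i:cv2.resize(i,None,fx=8,fy=8,interpolation=cv2.INTER_CUBIC)
def m(n,x0,x1,y0,y1,z):
    r=cv2.matchTemplate(up(b[y0-6:y1+6,x0-34:x1+6]),up(a[y0:y1,x0:x1]),cv2.TM_CCOEFF_NORMED);_,s,_,l=cv2.minMaxLoc(r)
    d=np.array([l[0]/8-34,l[1]/8-6]);uv=np.array([(x0+x1)/2,(y0+y1)/2]);print(n,round(s,3),d,(ray(c,uv+d,z)-ray(c,uv,z))[:2])
m("bar",309,333,180,192,.1)
m("plate",310,334,200,215,.11)
m("padblack",294,304,194,220,.05)
# row profile of caps & dark pad along the lane centre
print(b[200:210,195:320].mean(0).astype(int).tolist())
print("bar col", b[176:215,300].tolist()); print("bar0 col",a[176:215,321].tolist())
E
```

```text
score 0.98 shift [  8.875 -10.25 ] travel m [0.0021 0.0378 0.    ] 0.037858288392371875
bar 0.978 [-19.125  -0.375] [0.0015 0.037 ]
plate 0.616 [-19.75   -0.125] [0.0011 0.0375]
padblack 0.974 [-16.     -0.375] [0.0014 0.0329]
[103, 103, 103, 103, 100, 93, 89, 88, 87, 86, 85, 86, 95, 110, 121, 124, 124, 124, 124, 124, 123, 124, 123, 123, 123, 123, 123, 123, 123, 123, 123, 122, 118, 104, 75, 63, 77, 105, 121, 125, 124, 124, 124, 124, 124, 124, 124, 124, 124, 124, 124, 124, 124, 124, 123, 123, 121, 111, 83, 66, 72, 95, 117, 124, 125, 125, 125, 125, 125, 125, 125, 124, 124, 124, 125, 124, 124, 124, 124, 124, 123, 117, 95, 71, 61, 51, 28, 9, 7, 7, 14, 35, 55, 61, 61, 59, 54, 49, 47, 47, 46, 47, 50, 55, 57, 59, 59, 59, 59, 59, 59, 59, 58, 55, 53, 55, 54, 51, 59, 63, 63, 63, 63, 63, 63]
bar col [110, 111, 111, 113, 114, 103, 61, 20, 13, 10, 12, 25, 43, 59, 63, 64, 64, 64, 64, 63, 64, 63, 63, 64, 64, 64, 65, 63, 61, 61, 63, 62, 54, 37, 41, 58, 65, 64, 64]
bar0 col [116, 117, 116, 115, 113, 108, 85, 42, 12, 13, 11, 29, 53, 60, 63, 63, 64, 63, 64, 63, 63, 63, 62, 63, 64, 63, 64, 64, 62, 56, 60, 63, 60, 41, 34, 47, 61, 64, 64]
```

The bar's offset from the plate is back to its released value, so the latch is in. The caps are about 48 mm apart, so the row is touching. The frame rests at the 40 mm notch with the pad pressed in, and the robot is clear.

```bash
python3 -c "
from station import bot
print(bot.hand_in())"
```

```text
the job is handed in; nothing more can be done
None
```

I handed the job in: the row is clamped against the end block, the lever is released with the latch in the 40 mm notch, and the robot is clear; the pad is only about 4–5 mm in (half way is 9 mm; the next notch would press it about 14–15 mm), and my first grip attempt closed over the lever bar and pressed on the frame with about 8 N before I lifted off.

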